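# Square a rock billet in the photo fixture

### The arm

A 6-joint arm with a two-finger parallel gripper is mounted at the origin on the work surface. World frame = base frame: x ahead of the robot, y to its left, z up, the work surface at z = 0. Lengths are in mm, angles in degrees, forces in N, time in s.
With the tool pointing down it reaches from about 350 to 850 mm from the base axis. Payload 8.1 kg.
Tool frame: the origin (TCP) lies between the finger pads; the fingertips stand 17 mm ahead of it and the grasp point (between the pads) lies 2 mm behind it; z points along the fingers, y is the line along which they close (so a half turn about z gives the same grasp; the last joint's range is limited). The gripper opens to 85 mm and grips with 20 to 120 N. Pads are 22 mm wide; open, the fingers measure 114 mm over their backs; the gripper's body (76 mm by 85 mm) begins 54 mm behind the grasp point. The pads swing forward as they close: fully open they stand 13 mm farther back than shut.
Start: joints at [-72.731, 7.471, 85.268, -0, 87.261, -4.893], TCP at [226.356, -555.669, 248.292] pointing down, gripper open.
Joint ranges: [-169.43, 169.43], [-51.17, 129.36], [1.28, 143.12], [-76.62, 256.62], [0, 156.53], [-152.29, 152.29]. Speed limits (degrees/s): [136.94, 136.94, 159.86, 180, 180, 180].

### API

Orientations are given as [roll, pitch, yaw] about the fixed x, y, z axes, in that order (R = Rz(yaw) Ry(pitch) Rx(roll)).
In Python, from bench import sense, snapshot, hand_in, trace, place_of gives the robot as it stands.
- The arm moves only by the shell command python3 -m handwheel 'ROWS' [FORCE]. ROWS is JSON, a list of rows, each a list of 7 numbers: the opening, from -1 (shut) to 1 (fully open), then the shift along the tool's x, y, z in cm, then the turn, a rotation vector about the tool's x, y, z in rad. A call has 1 to 12 rows; each row shifts and turns the commanded pose from where the row before left it, along the tool's axes as they then stand; what a row does not reach is not made up. A row lasts 1/12 s, in which the tool goes at most 41.7 mm and 7.16 degrees, less where a joint would pass 70% of its speed; a pose out of reach is approached as far as the arm can. A call with a gripper value outside its range is refused whole. The fingers move at their own pace and stop on an object; FORCE is the grip in N (left out, the last holds). Time passes only in rows, so rows that do not move let the fingers close. It gives the time, the measured TCP pose, the force, the opening and the grip force at its end, in the units of the state.
- sense(): the state, without advancing time (a new reading comes with each control period).
- snapshot(name): name is "side" or "top"; returns a dict with "image" (480x640x3 uint8, red, green, blue), "intrinsics" (3x3 intrinsics, pixels), "R" (3x3) and "t" (3): a world point X has camera coordinates R X + t. Camera axes: x right, y down, z forward; pixel columns grow to the right and rows downward; lengths in mm; the calibration is good to about 2 mm. A picture is of the moment at which its call begins. There is no depth.
- hand_in(): hands the job in; it is judged then, once.
Trained networks look in a picture, given as the dict that the camera call returned (one of the last four; its "shot" number tells which), for a name from the list of things; names that differ only in an ending like _2 or _b are one class to them, and where a whole thing is asked for, a point or a joint stands for the part that bears it (a point fixed in the world has none). Each returns a list of dicts, best first, with "conf" (0 to 1); they miss things now and then, are a little off and sometimes report something else, mostly with a low value. They report only what shows in the picture. A call takes as long as a camera call. They do not tell look-alikes from the thing itself.
- trace(picture, query): "pixels" (480x640 bool, what is visible of it).
- place_of(picture, query): "location" ([x, y, z] in mm, in world coordinates, good to about 4 mm: a listed point, or the origin of a listed thing).
The state is a dict: "time": time; "joint_pos": joint angles; "qd": joint speeds; "joint_efforts": joint torques, N m; "tool_pos": TCP position; "tcp_rot": TCP orientation; "ft_force": force on the tool from outside, world axes, zero at the start; "wrist_torque": the same for the moment, N m; "finger_gap": finger opening in mm; "grip_force": force on a finger pad.
Only numpy, scipy, OpenCV 4.12 (cv2) and the standard library are available. Lean on these libraries where they do the work, as an engineer would, in place of code of your own. Each camera call takes 0.05 s, during which the arm holds its last target. There are 200 camera calls.

### The job

Get the long rock billet squared up in the fixture for its photograph, only by gentle pushing with the fingertips: first push it along the plate until its long side lies flat against the rail, between the end stop and the sliding jaw; then push the sliding jaw along the rail until the billet is closed up, without gaps, between the jaw and the end stop, still flat against the rail. Do not squeeze, lift or tip the billet, and leave all the other things where they are.

Things in the scene. Friction and masses are not known exactly. Their poses are not given: they have to be found in the camera images.
- fixture: Squaring fixture, fixed to the table: dark steel plate 220 (x) x 340 (y) x 8 mm thick, carrying rail, end stop and jaw. Origin: centre of the plate's underside, on the table surface; x points away from the robot to the rail, y along the rail to the end stop (turned about the vertical by up to 0.3 rad).
- rail_face (a point): Middle of the rail's near face, at fixture (85, 0, 19) mm; axes as the fixture's. The aluminium rail with scale ticks runs along the plate's far edge over its full length, 20 mm thick, top 30 mm above the table.
- stop_face (a point): Middle of the end stop's face that meets the billet, at fixture (52.5, 120, 21) mm; the face looks to -y. The end stop is a fixed aluminium block, 65 mm deep (fixture x = 20 to 85 mm), 22 mm thick along y, top 34 mm above the table.
- billet: Grey speckled rectangular rock billet (sawn stone block), about 0.25 to 0.5 kg, 50 (x) x 90 (y) x 30 mm high, lying loose on the fixture's plate, its underside 8 mm above the table. Origin: centre of its underside; y along its long side. It starts away from the rail, turned by up to 0.45 rad from the fixture. Home, its origin is at x = 60, y = 75 mm in the fixture's frame.
- jaw (a joint): Travel of the sliding jaw along the fixture's +y, in m, 0 to 0.17; starts between 0 and 0.03. The jaw's face towards the billet is at fixture y = -120 mm + travel, its back face 25 mm behind that. It slides with about 2 N of friction, has no spring and stays where it is left. With the billet closed up against the end stop the travel is 0.150.
- jaw_back (a point): Centre of the jaw's back (-y) face, the face to push: at fixture x = 52.5 mm, 23 mm above the table. The jaw is an aluminium block 65 mm deep (fixture x = 20 to 85 mm) and 25 mm thick at the fixture's -y end, block top 38 mm above the table, with a black thumb knob 16 mm across on it, top 50 mm above the table.
- core: Bystander: round grey rock drill core, 38 mm across, 36 mm high, standing on the plate's near corner at the jaw end. Origin: centre of its underside.
- chip: Bystander: small square rock offcut 30 x 30 x 18 mm on the plate's near corner at the end-stop end. Origin: centre of its underside.
- dropper_a: Bystander: amber dropper bottle with white cap and rubber bulb, 34 mm across, 83 mm high, standing on the table behind the rail. Origin: centre of its underside.
- dropper_b: Bystander: a second amber dropper bottle, the same, also behind the rail.
- lens: Bystander: folding hand lens, black disc 42 mm across, 12 mm thick with a steel handle, lying on the table just beyond the end-stop end of the plate. Origin: centre of the disc's underside.
- slidebox: Bystander: black slide box 110 x 85 x 34 mm on the table at the left. Origin: centre of its underside.
- dish: Bystander: shallow glass dish 90 mm across, 16 mm high on the table at the right. Origin: centre of its underside.
Not all that is in view belongs to the job. What is shaped like the billet but blue or turquoise is not meant.

How it is judged (in metres and radians):
On the way:
1. the billet lies along the rail (within 6 mm and 0.12 rad) while the jaw is still open (travel under 0.135) (x of billet in the frame of fixture above 0.054 m and angle between the y axis of billet and the y axis of fixture, either way round below 0.12 rad and value of joint jaw below 0.135 m), for 0.1 s.
At the end, for the whole second after the job is handed in: the billet lies flat on the plate, at rest, its long side within 3 mm of the rail and within 0.05 rad of parallel, its end within 3 mm of the end stop, and the jaw within about 3.5 mm of its closed travel of 0.150 (x of billet in the frame of fixture between 0.057 and 0.063 m and y of billet in the frame of fixture between 0.072 and 0.078 m and angle between the y axis of billet and the y axis of fixture, either way round below 0.05 rad and value of joint jaw between 0.1465 and 0.1535 m and z of billet in the frame of fixture below 0.011 m and angle between billet's own z axis and vertical below 0.05 rad and linear speed of billet below 0.01 m/s); the robot touches nothing.
It fails at once if the billet is lifted more than 8 mm off the plate (z of billet in the frame of fixture above 0.016 m).
It fails at once if the billet is tipped by more than 0.2 rad (angle between billet's own z axis and vertical above 0.2 rad).
It fails at once if the fingers squeeze or ram the billet or the jaw with more than 35 N (contact force between the fingers and billet above 35 N or contact force between the fingers and jaw above 35 N).
It fails at once if a bystander (core, chip, dropper bottles, lens, slide box, dish) is moved by more than 12 mm (distance of any of core, chip, dropper_a, dropper_b, lens, slidebox, dish from where it was at the start of the episode above 0.012 m).
It also fails if it takes over 51 s, if anything falls off the work surface, if the arm or the gripper's body presses on something with over 40 N, if the wrist force passes 120 N, or if a joint passes its speed limit or range.

## Working session

There is one attempt and no reset: what is moved stays moved. The work goes in short steps, Python scripts to look and compute and a shell command to move; the robot and the scene stay as the last step left them, time stands still between calls to the robot, and variables do not carry over. Pictures are saved under pics/ and viewed, at most 10 in all, crops included, and the job is handed in when it is done.

```bash
mkdir -p pics
cat > h.py <<'E'
import numpy as np, cv2
from bench import *
def save(p,n): cv2.imwrite(f'pics/{n}.png',p['image'][:,:,::-1])
def proj(p,X):
    c=p['R']@np.asarray(X,float)+np.ravel(p['t']); u=np.array(p['intrinsics'])@c; return u[:2]/u[2]
def back(p,uv,z):
    R=np.array(p['R']);t=np.ravel(p['t']);d=R.T@np.linalg.inv(p['intrinsics'])@np.array([uv[0],uv[1],1.]);c=-R.T@t
    return c+d*(z-c[2])/d[2]
E
python3 - <<'E'
from h import *
s=sense();print({k:np.round(s[k],2) for k in('time','tool_pos','tcp_rot','ft_force','finger_gap')})
for n in('top','side'):
    p=snapshot(n);save(p,n+'0')
    for q in('fixture','rail_face','stop_face','billet','jaw_back','core','chip'):
        print(n,q,[(np.round(r['location']).tolist(),round(r['conf'],2)) for r in place_of(p,q)[:3]])
    for q in('billet','jaw'):
      for r in trace(p,q)[:2]:
        m=r['pixels'].astype(np.uint8)
        print(n,q,r['conf'],m.sum(),cv2.minAreaRect(cv2.findNonZero(m)) if m.sum() else 0)
E
```

```text
{'time': np.float64(0.0), 'tool_pos': array([ 226.21, -555.16,  247.27]), 'tcp_rot': array([-1.799e+02, -1.000e-02,  2.216e+01]), 'ft_force': array([0.27, 0.28, 0.14]), 'finger_gap': np.float64(84.92)}
top fixture [([553.0, -70.0, -3.0], 0.91)]
top rail_face [([635.0, -62.0, 20.0], 0.71)]
top stop_face [([597.0, 49.0, 22.0], 0.71)]
top billet [([589.0, -324.0, 0.0], 0.91), ([502.0, -89.0, 13.0], 0.72), ([285.0, -281.0, -0.0], 0.68)]
top jaw_back [([609.0, -208.0, 20.0], 0.69)]
top core [([482.0, -214.0, 8.0], 0.61)]
top chip [([481.0, 75.0, 6.0], 0.44)]
top billet 0.69 955 ((448.99139404296875, 317.14654541015625), (24.42300033569336, 40.836307525634766), 66.80140686035156)
top billet 0.67 827 ((365.21722412109375, 227.10690307617188), (22.17314338684082, 38.45005798339844), 85.2363510131836)
top jaw 0.86 412 ((405.6197814941406, 177.99520874023438), (36.33094787597656, 11.550764083862305), 87.70938873291016)
top jaw 0.34 1741 ((143.97169494628906, 225.34906005859375), (38.87303924560547, 46.29050827026367), 15.945395469665527)
side fixture [([551.0, -72.0, 1.0], 0.65), ([480.0, -210.0, 8.0], 0.65)]
side rail_face [([634.0, -71.0, 20.0], 0.83), ([712.0, -101.0, -2.0], 0.2)]
side stop_face [([595.0, 52.0, 20.0], 0.55)]
side billet [([502.0, -89.0, 8.0], 0.75), ([285.0, -287.0, -3.0], 0.75), ([587.0, -330.0, -0.0], 0.65)]
side jaw_back [([608.0, -201.0, 27.0], 0.79)]
side core [([479.0, -210.0, 8.0], 0.76)]
side chip [([478.0, 75.0, 9.0], 0.68)]
side billet 0.87 1773 ((380.9280700683594, 367.4417724609375), (35.007728576660156, 55.615116119384766), 65.55604553222656)
side billet 0.82 959 ((321.30767822265625, 273.5384826660156), (39.61545944213867, 26.671794891357422), 78.69007110595703)
side jaw 0.87 760 ((384.3462219238281, 304.23077392578125), (20.617847442626953, 45.697120666503906), 85.03025817871094)
```

View pics/top0.png

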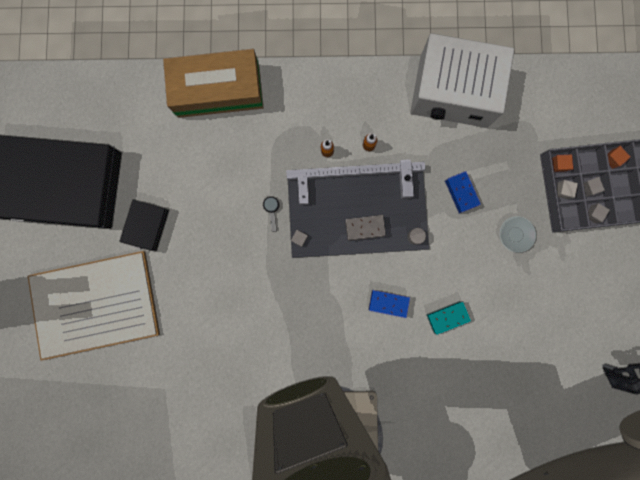

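View pics/side0.png

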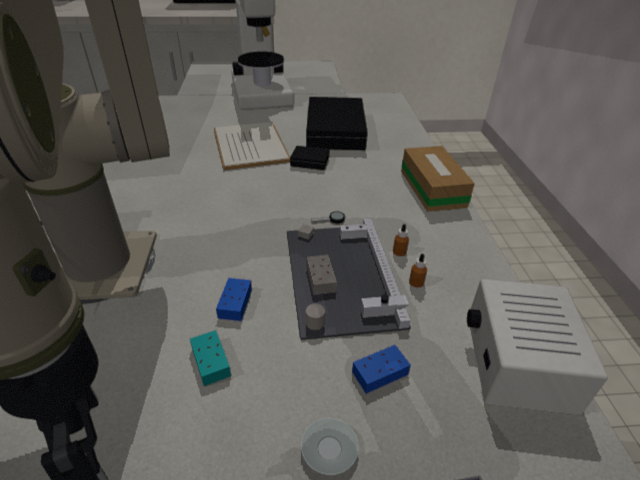

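The real billet is the grey one on the plate (top px 365,227). The blue and turquoise ones are decoys. The rail is at top row ~170, the jaw at (407,178) and the stop at (303,185). Next I'll fit the silhouettes.

```bash
cat >> h.py <<'E'
from scipy.optimize import minimize
S=4
def box(x0,x1,y0,y1,z0,z1): return np.array([(x,y,z) for x in(x0,x1) for y in(y0,y1) for z in(z0,z1)],float)
def pose(P,x,y,a):
    c,s=np.cos(a),np.sin(a); return P@np.array([[c,-s,0],[s,c,0],[0,0,1]]).T+[x,y,0]
def render(p,boxes):
    m=np.zeros((480*S,640*S),np.uint8)
    for b in boxes:
        uv=np.array([proj(p,X) for X in b]); h=cv2.convexHull(((uv+.5)*S).astype(np.float32))
        cv2.fillConvexPoly(m,np.round(h*16).astype(np.int32),1,shift=4)
    return cv2.resize(m.astype(np.float32),(640,480),interpolation=cv2.INTER_AREA)
def fit(views,boxes,q0,d):
    "views: (picture, mask, care)"
    f=lambda q:sum((np.abs(render(p,[pose(b,*q) for b in boxes])-m)*c).sum() for p,m,c in views)
    q0=np.array(q0,float)
    sx=np.vstack([q0]+[q0+np.eye(len(q0))[i]*d[i] for i in range(len(q0))])
    r=minimize(f,q0,method='Nelder-Mead',options=dict(initial_simplex=sx,xatol=.02,fatol=.2,maxiter=150)); return r.x,r.fun
def best(p,q,X):
    "trace nearest to world point X"
    L=[t['pixels'] for t in trace(p,q)]; L=[m for m in L if m.sum()>40]
    if not L: return None
    u=proj(p,X); k=min(L,key=lambda m:np.hypot(*(np.argwhere(m).mean(0)[::-1]-u)))
    return k if np.hypot(*(np.argwhere(k).mean(0)[::-1]-u))<25 else None
BIL=box(-25,25,-45,45,8,38)
PL=[box(-110,110,-170,170,0,8),box(85,105,-170,170,8,30),box(20,85,120,142,8,34)]
def billet(pics,q0):
    v=[]
    for p in pics:
        m=best(p,'billet',[*q0[:2],23])
        if m is not None: v.append((p,m.astype(np.float32),np.ones((480,640))))
    return [np.round(fit([w],[BIL],q0,[8,8,.1])[0],3) for w in v]+[fit(v,[BIL],q0,[8,8,.1])]
def infix(F,X):
    d=np.array(X[:2])-F[:2]; c,s=np.cos(F[2]),np.sin(F[2]); return np.array([c*d[0]+s*d[1],-s*d[0]+c*d[1]])
def world(F,x,y): return pose(np.array([[x,y,0.]]),*F)[0,:2]
E
python3 - <<'E'
from h import *
P=[snapshot('top'),snapshot('side')]
v=[]
for p in P:
    m=best(p,'fixture',[552,-71,8])
    care=np.ones((480,640),np.float32)
    for q,X in(('core',[480,-210,20]),('chip',[480,75,15]),('billet',[502,-89,23]),('jaw',[600,-193,30]),('dropper_a',[700,-60,40])):
        k=best(p,q,X)
        if k is not None: care[cv2.dilate(k.astype(np.uint8),np.ones((5,5)))>0]=0
    print(m is None or m.sum())
    if m is not None:v.append((p,m.astype(np.float32),care))
for w in v: print(fit([w],PL,[552,-71,.05],[6,6,.05]))
F,e=fit(v,PL,[552,-71,.05],[6,6,.05]);print('F',F,e)
b=billet(P,[502,-89,.05]);print('B',b,infix(F,b[-1][0]))
np.save('F.npy',F)
for p in P[:2]:
    k=best(p,'jaw',[600,-193,30]).astype(np.float32)
    g=lambda t:np.abs(render(p,[pose(box(20,85,-145+t,-120+t,8,38),*F),pose(box(44.5,60.5,-140.5+t,-124.5+t,38,50),*F)])-k).sum()
    T=np.arange(-5,45,1.);c=[g(t) for t in T];print('jaw',T[np.argmin(c)],min(c))
E
```

```text
10819
9292
(array([ 5.47740172e+02, -6.97636325e+01,  5.37538561e-02]), np.float64(177.6875))
(array([ 5.46573548e+02, -6.73320020e+01,  5.62475673e-02]), np.float64(271.5))
F [ 5.47252137e+02 -6.88585499e+01  5.46439328e-02] 505.375
B [array([ 5.00332e+02, -8.62570e+01,  9.50000e-02]), array([ 4.9920e+02, -8.4986e+01,  8.8000e-02]), (array([ 4.99467899e+02, -8.58221988e+01,  9.43123351e-02]), np.float64(88.5))] [-48.63941434 -14.32850936]
jaw 9.0 127.9375
jaw 11.0 199.375
```

```bash
cat > st.py <<'E'
from h import *
F=np.load('F.npy'); s=sense(); print('t',round(s['time'],2),'fix xy',infix(F,s['tool_pos']).round(1),'z',round(s['tool_pos'][2],1),'rpy',np.round(s['tcp_rot'],1),'yaw err',round(s['tcp_rot'][2]-np.degrees(F[2]),2),'F',np.round(s['ft_force'],1),'gap',round(s['finger_gap'],1))
E
python3 -m handwheel '[[0.2,0,0,0,0,0,0.11],[0.2,0,0,0,0,0,0.11],[0.2,0,0,0,0,0,0.11],[0.2,1.7,-3.3,0,0,0,0],[0.2,1.7,-3.3,0,0,0,0],[0.2,1.7,-3.3,0,0,0,0],[0.2,1.7,-3.3,0,0,0,0],[0.2,1.7,-3.3,0,0,0,0],[0.2,1.7,-3.3,0,0,0,0],[0.2,1.7,-3.3,0,0,0,0],[0.2,1.7,-3.3,0,0,0,0],[0.2,1.7,-3.3,0,0,0,0]]' 20 && python3 st.py
```

```text
time: 2.9
tool_pos: [362.6, -248.8, 248.5]
tcp_rot: [180.0, -0.0, 3.2]
ft_force: [0.6, -0.7, -0.2]
finger_gap: 51.3
grip_force: 0.0
t 2.9 fix xy [-194.2 -169.6] z 248.5 rpy [180.   -0.    3.2] yaw err 0.11 F [ 0.6 -0.7 -0.2] gap 51.3
```

```bash
python3 -m handwheel '[[0.2,1.7,-3.1,0,0,0,0],[0.2,1.7,-3.1,0,0,0,0],[0.2,1.7,-3.1,0,0,0,0],[0.2,1.7,-3.1,0,0,0,0],[0.2,1.6,-3.1,0,0,0,0],[0.2,0,0,3.5,0,0,0],[0.2,0,0,3.5,0,0,0],[0.2,0,0,3.5,0,0,0],[0.2,0,0,3.5,0,0,0],[0.2,0,0,3.5,0,0,0],[0.2,0,0,3.0,0,0,0],[0.2,0,0,0,0,0,0]]'
python3 - <<'E'
exec(open('st.py').read())
p=snapshot('side');cv2.imwrite('pics/s1.png',cv2.resize(p['image'][180:360,220:460,::-1],None,fx=3,fy=3))
E
```

```text
time: 3.9
tool_pos: [432.3, -89.3, 37.2]
tcp_rot: [-179.8, 0.6, 3.3]
ft_force: [-1.5, 0.5, -0.3]
finger_gap: 51.2
grip_force: 0.0
t 3.9 fix xy [-115.9  -14.1] z 37.2 rpy [-179.8    0.6    3.3] yaw err 0.13 F [-1.5  0.5 -0.3] gap 51.2
```

View pics/s1.png

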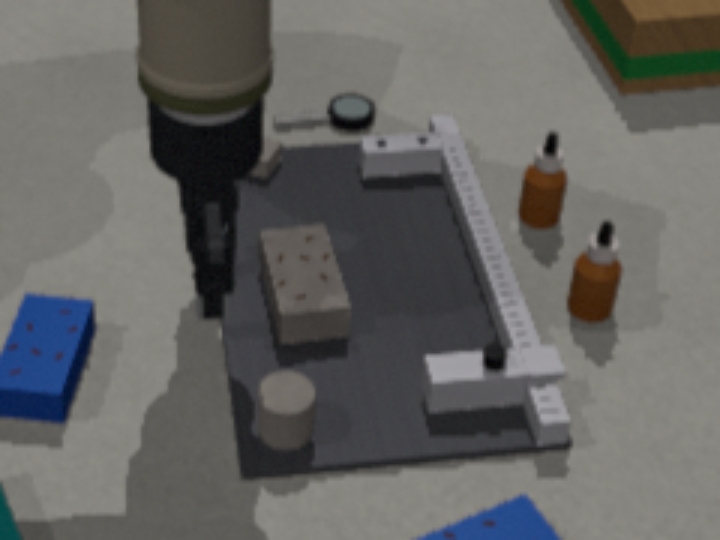

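The fingers are clear at the near edge, facing the billet's near side, and the other things are undisturbed. I'll lower them a little and start pushing.

```bash
python3 -m handwheel '[[0.2,1.0,0,0.7,0,0,0],[0.2,1.0,0,0,0,0,0],[0.2,0.5,0,0,0,0,0],[0.2,0.5,0,0,0,0,0],[0.2,0.5,0,0,0,0,0],[0.2,0.5,0,0,0,0,0],[0.2,0.5,0,0,0,0,0],[0.2,0.6,0,0,0,0,0],[0.2,0.6,0,0,0,0,0],[0.2,0.6,0,0,0,0,0],[0.2,0.6,0,0,0,0,0],[0.2,0.6,0,0,0,0,0]]' && python3 st.py
python3 -m handwheel '[[0.2,0.6,0,0,0,0,0],[0.2,0.6,0,0,0,0,0],[0.2,0.6,0,0,0,0,0],[0.2,0.6,0,0,0,0,0],[0.2,0.5,0,0,0,0,0],[0.2,0.3,0,0,0,0,0],[0.2,0,0,0,0,0,0]]'
python3 - <<'E'
exec(open('st.py').read())
P=[snapshot('top'),snapshot('side')];x=s['tool_pos']
q0=[x[0]+36,x[1],F[2]]
for p in P[1:]:
    b=billet([p],q0)
    print(b,infix(F,b[-1][0][:2]),b[-1][0][2]-F[2])
E
```

```text
time: 4.95
tool_pos: [512.4, -86.9, 37.6]
tcp_rot: [180.0, 0.0, 3.3]
ft_force: [-5.8, -1.0, 4.6]
finger_gap: 51.5
grip_force: 2.8
t 4.95 fix xy [-35.7 -16.1] z 37.6 rpy [180.    0.    3.3] yaw err 0.13 F [-5.8 -1.   4.6] gap 51.5
time: 5.53
tool_pos: [545.1, -85.0, 37.1]
tcp_rot: [180.0, -0.1, 3.3]
ft_force: [1.0, -0.5, 0.6]
finger_gap: 51.5
grip_force: 0.0
t 5.53 fix xy [ -3. -16.] z 37.1 rpy [ 1.8e+02 -1.0e-01  3.3e+00] yaw err 0.13 F [ 1.  -0.5  0.6] gap 51.5
[array([ 5.87396e+02, -8.22900e+01, -1.96000e-01]), (array([ 5.87396080e+02, -8.22904776e+01, -1.96357031e-01]), np.float64(253.25))] [ 39.35041528 -15.60441041] -0.2510009641458555
```

Run:
```python
from h import *
P=[snapshot('top'),snapshot('side')]
a=cv2.resize(P[1]['image'][200:350,260:420,::-1],None,fx=2.5,fy=2.5);b=cv2.resize(P[0]['image'][130:280,270:430,::-1],None,fx=2.5,fy=2.5)
cv2.imwrite('pics/c2.png',np.hstack([a,b]))
```

```text
(no output)
```

View pics/c2.png

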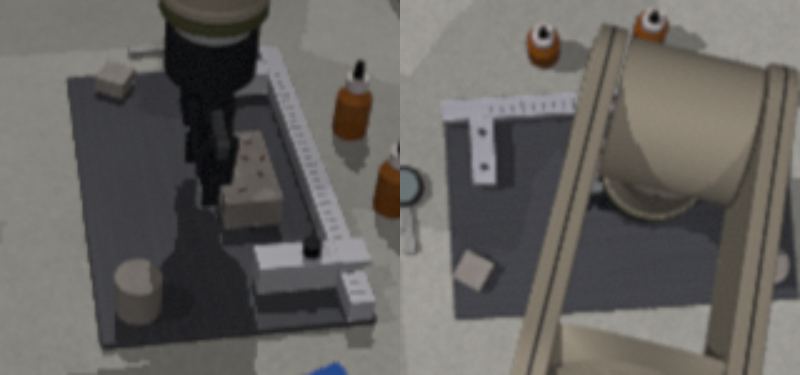

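The side view shows the billet parallel to the rail, directly ahead of the fingers, about 20–25 mm short. The arm hides it in the top view. I'll go on slowly.

```bash
python3 -m handwheel '[[0.2,0.2,0,0.2,0,0,0],[0.2,0.3,0,0.2,0,0,0],[0.2,0.3,0,0,0,0,0],[0.2,0.3,0,0,0,0,0],[0.2,0.3,0,0,0,0,0],[0.2,0.3,0,0,0,0,0],[0.2,0.2,0,0,0,0,0],[0.2,0.2,0,0,0,0,0],[0.2,0.1,0,0,0,0,0],[0.2,0.1,0,0,0,0,0],[0.2,0.1,0,0,0,0,0],[0.2,0,0,0,0,0,0]]' && python3 st.py
```

```text
time: 6.78
tool_pos: [568.3, -83.5, 32.4]
tcp_rot: [180.0, -0.0, 3.3]
ft_force: [-1.6, -1.4, -0.9]
finger_gap: 51.5
grip_force: 0.5
t 6.78 fix xy [ 20.2 -15.8] z 32.4 rpy [180.   -0.    3.3] yaw err 0.12 F [-1.6 -1.4 -0.9] gap 51.5
```

```bash
for i in 1; do python3 -m handwheel '[[0.2,0.1,0,0,0,0,0],[0.2,0.1,0,0,0,0,0],[0.2,0.1,0,0,0,0,0],[0.2,0,0,0,0,0,0]]' && python3 st.py; done
python3 -m handwheel '[[0.2,0.1,0,0,0,0,0],[0.2,0,0,0,0,0,0]]' && python3 st.py
```

```text
time: 7.12
tool_pos: [571.3, -83.3, 32.4]
tcp_rot: [180.0, -0.0, 3.3]
ft_force: [-0.7, -0.2, -1.5]
finger_gap: 51.6
grip_force: 0.7
t 7.12 fix xy [ 23.3 -15.8] z 32.4 rpy [180.   -0.    3.3] yaw err 0.12 F [-0.7 -0.2 -1.5] gap 51.6
time: 7.28
tool_pos: [572.3, -83.3, 32.4]
tcp_rot: [180.0, -0.0, 3.3]
ft_force: [-2.4, -0.8, -1.4]
finger_gap: 51.6
grip_force: 1.1
t 7.28 fix xy [ 24.2 -15.8] z 32.4 rpy [180.   -0.    3.3] yaw err 0.12 F [-2.4 -0.8 -1.4] gap 51.6
```

```bash
python3 -m handwheel '[[0.2,0.1,0,0,0,0,0],[0.2,0,0,0,0,0,0]]' && python3 st.py|cut -c1-140
python3 -m handwheel '[[0.2,0.1,0,0,0,0,0],[0.2,0,0,0,0,0,0]]'
python3 - <<'E'
exec(open('st.py').read())
p=snapshot('side')
cv2.imwrite('pics/c3.png',cv2.resize(p['image'][200:350,260:420,::-1],None,fx=4,fy=4,interpolation=cv2.INTER_CUBIC))
E
```

```text
time: 7.45
tool_pos: [573.1, -83.2, 32.4]
tcp_rot: [-180.0, 0.0, 3.2]
ft_force: [-4.0, -0.3, 1.7]
finger_gap: 51.4
grip_force: 1.9
t 7.45 fix xy [ 25.  -15.8] z 32.4 rpy [-180.     0.     3.2] yaw err 0.12 F [-4.  -0.3  1.7] gap 51.4
time: 7.62
tool_pos: [573.1, -83.2, 32.3]
tcp_rot: [-180.0, 0.1, 3.3]
ft_force: [-10.1, -0.2, 7.5]
finger_gap: 51.1
grip_force: 4.9
t 7.62 fix xy [ 25.1 -15.7] z 32.3 rpy [-1.8e+02  1.0e-01  3.3e+00] yaw err 0.12 F [-10.1  -0.2   7.5] gap 51.1
```

View pics/c3.png

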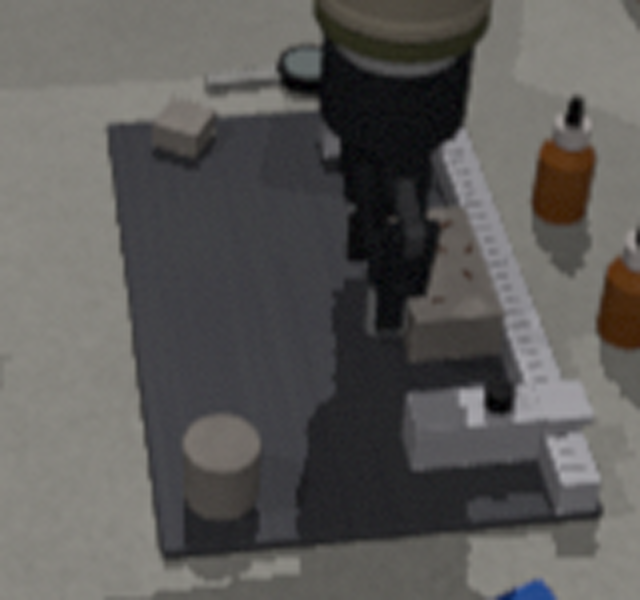

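The billet is flat along the rail: its edge runs parallel to the rail and the contact force rose. Now I'll back off, rise, go round behind the jaw and turn the tool 90°.

```bash
python3 -m handwheel '[[0.2,-1.0,0,0,0,0,0],[0.2,-2.0,0,0,0,0,0],[0.2,0,0,-3.5,0,0,0],[0.2,0,0,-3.5,0,0,0],[-1,1.4,3.8,-1,0,0,0],[-1,1.4,3.8,0,0,0,0],[-1,1.4,3.8,0,0,0,0],[-1,1.4,3.8,0,0,0,0],[-1,0,0.8,0,0,0,-0.12],[-1,0,0,0,0,0,-0.12],[-1,0,0,0,0,0,-0.12],[-1,0,0,0,0,0,-0.12]]' && python3 -m handwheel '[[-1,0,0,0,0,0,-0.12],[-1,0,0,0,0,0,-0.12],[-1,0,0,0,0,0,-0.12],[-1,0,0,0,0,0,-0.12],[-1,0,0,0,0,0,-0.12],[-1,0,0,0,0,0,-0.12],[-1,0,0,0,0,0,-0.12],[-1,0,0,0,0,0,-0.12],[-1,0,0,0,0,0,-0.12],[-1,0,0,0,0,0,0]]'
python3 - <<'E'
exec(open('st.py').read())
p=snapshot('side');b=billet([p],[*world(F,60,-16),F[2]]);q=b[-1]
print(q,infix(F,q[0][:2]),q[0][2]-F[2])
k=best(p,'jaw',[*world(F,52,-122),30]).astype(np.float32)
g=lambda t:np.abs(render(p,[pose(box(20,85,-145+t,-120+t,8,38),*F),pose(box(44.5,60.5,-140.5+t,-124.5+t,38,50),*F)])-k).sum()
T=np.arange(-5,45,1.);c=[g(t) for t in T];print('jaw',T[np.argmin(c)],min(c))
cv2.imwrite('pics/c4.png',cv2.resize(p['image'][180:360,240:480,::-1],None,fx=3,fy=3))
E
```

```text
time: 8.67
tool_pos: [609.8, -242.2, 112.4]
tcp_rot: [179.9, -0.1, 31.0]
ft_force: [-0.1, -1.0, -0.2]
finger_gap: -0.2
grip_force: 0.0
time: 9.5
tool_pos: [609.8, -241.6, 112.7]
tcp_rot: [179.9, 0.0, 93.0]
ft_force: [-0.8, 0.1, -0.7]
finger_gap: 0.1
grip_force: 0.0
t 9.5 fix xy [  53.1 -175.9] z 112.7 rpy [179.9   0.   93. ] yaw err 89.84 F [-0.8  0.1 -0.7] gap 0.1
(array([ 6.02125393e+02, -8.05012601e+01, -8.16451749e-02]), np.float64(563.6875)) [ 54.15546508 -14.62233069] -0.13628910766178617
jaw 10.0 239.0625
```

View pics/c4.png

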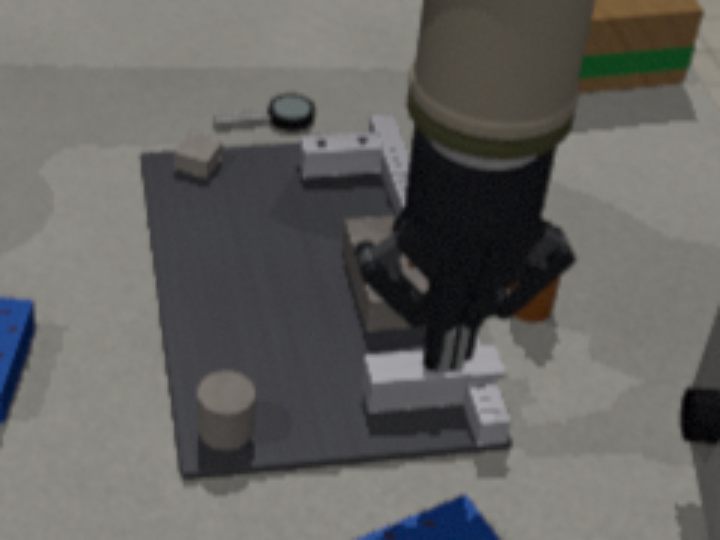

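Billet and jaw look undisturbed, and the view confirms the tool above and behind the jaw. The knuckles stick out sideways when shut, so I'll push at fixture x≈40 to stay clear of the droppers.

```bash
python3 -m handwheel '[[-1,0,-1.3,2.5,0,0,0],[-1,0,0,2.7,0,0,0],[-1,0,0,2.6,0,0,0],[-1,0.6,0,0,0,0,0],[-1,0.8,0,0,0,0,0],[-1,0.8,0,0,0,0,0],[-1,0.3,0,0,0,0,0],[-1,0.3,0,0,0,0,0],[-1,0.3,0,0,0,0,0],[-1,0.3,0,0,0,0,0]]' && python3 st.py
python3 -m handwheel '[[-1,0.4,0,0,0,0,0],[-1,0.4,0,0,0,0,0],[-1,0.5,0,0,0,0,0],[-1,0.5,0,0,0,0,0],[-1,0.5,0,0,0,0,0],[-1,0.5,0,0,0,0,0],[-1,0.4,0,0,0,0,0],[-1,0.3,0,0,0,0,0],[-1,0.2,0,0,0,0,0],[-1,0.2,0,0,0,0,0],[-1,0.2,0,0,0,0,0],[-1,0.2,0,0,0,0,0]]' && python3 st.py
```

```text
time: 10.48
tool_pos: [595.8, -208.5, 36.1]
tcp_rot: [179.8, 0.1, 92.6]
ft_force: [1.4, -2.8, 1.9]
finger_gap: 0.1
grip_force: 1.1
t 10.48 fix xy [  40.9 -142.1] z 36.1 rpy [1.798e+02 1.000e-01 9.260e+01] yaw err 89.5 F [ 1.4 -2.8  1.9] gap 0.1
time: 11.48
tool_pos: [592.4, -165.0, 34.1]
tcp_rot: [-180.0, -0.0, 92.6]
ft_force: [-0.8, -2.3, 1.3]
finger_gap: -0.1
grip_force: 1.0
t 11.48 fix xy [ 39.8 -98.4] z 34.1 rpy [-180.    -0.    92.6] yaw err 89.5 F [-0.8 -2.3  1.3] gap -0.1
```

```bash
python3 -m handwheel '[[-1,0.2,0,0,0,0,0],[-1,0.2,0,0,0,0,0],[-1,0.2,0,0,0,0,0],[-1,0.3,0,0,0,0,0],[-1,0.3,0,0,0,0,0],[-1,0.3,0,0,0,0,0],[-1,0.3,0,0,0,0,0],[-1,0.3,0,0,0,0,0],[-1,0.3,0,0,0,0,0],[-1,0.3,0,0,0,0,0],[-1,0.3,0,0,0,0,0],[-1,0.3,0,0,0,0,0]]' && python3 st.py
python3 -m handwheel '[[-1,0.3,0,0,0,0,0],[-1,0.3,0,0,0,0,0],[-1,0.3,0,0,0,0,0],[-1,0.3,0,0,0,0,0],[-1,0.3,0,0,0,0,0],[-1,0.3,0,0,0,0,0],[-1,0.3,0,0,0,0,0],[-1,0.3,0,0,0,0,0],[-1,0.3,0,0,0,0,0],[-1,0.3,0,0,0,0,0],[-1,0.3,0,0,0,0,0],[-1,0.3,0,0,0,0,0]]' && python3 st.py
```

```text
time: 12.48
tool_pos: [590.7, -132.8, 34.2]
tcp_rot: [-180.0, 0.1, 92.6]
ft_force: [-1.3, -5.8, -0.2]
finger_gap: 0.1
grip_force: 3.2
t 12.48 fix xy [ 39.9 -66.3] z 34.2 rpy [-1.80e+02  1.00e-01  9.26e+01] yaw err 89.48 F [-1.3 -5.8 -0.2] gap 0.1
time: 13.48
tool_pos: [588.9, -97.1, 34.2]
tcp_rot: [-179.9, 0.1, 92.6]
ft_force: [-3.5, -7.1, 0.9]
finger_gap: -0.0
grip_force: 3.7
t 13.48 fix xy [ 40.  -30.4] z 34.2 rpy [-1.799e+02  1.000e-01  9.260e+01] yaw err 89.48 F [-3.5 -7.1  0.9] gap -0.0
```

```bash
python3 -m handwheel '[[-1,0.3,0,0,0,0,0],[-1,0.3,0,0,0,0,0],[-1,0.3,0,0,0,0,0],[-1,0.3,0,0,0,0,0],[-1,0.2,0,0,0,0,0],[-1,0.2,0,0,0,0,0],[-1,0.1,0,0,0,0,0],[-1,0.1,0,0,0,0,0],[-1,0.1,0,0,0,0,0],[-1,0.1,0,0,0,0,0],[-1,0,0,0,0,0,0]]' >/dev/null&& python3 st.py
python3 -m handwheel '[[-1,0.1,0,0,0,0,0],[-1,0,0,0,0,0,0]]' >/dev/null&& python3 st.py
python3 -m handwheel '[[-1,0.1,0,0,0,0,0],[-1,0,0,0,0,0,0]]' >/dev/null&& python3 st.py
```

```text
t 14.4 fix xy [ 40.1 -10.4] z 34.1 rpy [-1.799e+02  1.000e-01  9.260e+01] yaw err 89.49 F [-3.  -8.   2.1] gap 0.2
t 14.57 fix xy [40.1 -9.5] z 34.2 rpy [-1.799e+02  1.000e-01  9.260e+01] yaw err 89.49 F [-2.9 -6.7  2.7] gap -0.0
t 14.73 fix xy [40.1 -8.5] z 34.1 rpy [-1.799e+02  1.000e-01  9.260e+01] yaw err 89.49 F [-4.1 -7.1  2.2] gap -0.1
```

```bash
python3 -m handwheel '[[-1,0.1,0,0,0,0,0],[-1,0,0,0,0,0,0]]' >/dev/null&& python3 st.py
python3 -m handwheel '[[-1,0.1,0,0,0,0,0],[-1,0,0,0,0,0,0]]' >/dev/null&& python3 st.py
python3 -m handwheel '[[-1,0.1,0,0,0,0,0],[-1,0,0,0,0,0,0]]' >/dev/null&& python3 st.py
```

```text
t 14.9 fix xy [40.1 -7.6] z 34.1 rpy [-1.799e+02  1.000e-01  9.260e+01] yaw err 89.48 F [-1.7 -7.9  2.7] gap -0.0
t 15.07 fix xy [40.1 -7.2] z 34.2 rpy [-1.799e+02  1.000e-01  9.260e+01] yaw err 89.49 F [ -3.2 -10.9   1.6] gap 0.1
t 15.23 fix xy [40.1 -7.2] z 34.2 rpy [-179.9    0.2   92.6] yaw err 89.47 F [ -2.  -15.2   1.1] gap -0.2
```

The travel stopped and the force is rising, so it is closed. I'll retreat and check.

```bash
python3 -m handwheel '[[-1,-0.5,0,0,0,0,0],[-1,-2,0,0,0,0,0],[-1,-0.5,0,-3.5,0,0,0],[-1,0,0,-4,0,0,0],[-1,0,0,-4,0,0,0],[-1,-3.5,-1.5,0,0,0,0],[-1,-3.5,-1.5,0,0,0,0],[-1,-3.5,-1.5,0,0,0,0],[-1,-3.5,-1.5,0,0,0,0],[-1,-3.5,-1.5,0,0,0,0],[-1,-3.5,-1.5,0,0,0,0],[-1,-3.5,-1.5,0,0,0,0]]' >/dev/null; python3 -m handwheel '[[-1,-3.5,-1,0,0,0,0],[-1,-3.5,-1,0,0,0,0],[-1,-3.5,-1,0,0,0,0],[-1,-3,0,0,0,0,0],[-1,0,0,0,0,0,0]]' >/dev/null
python3 - <<'E'
exec(open('st.py').read())
P=[snapshot('top'),snapshot('side')]
b=billet(P,[*world(F,60,75),F[2]]);print(b)
for q in b[:-1]: print(infix(F,q[:2]),q[2]-F[2])
cv2.imwrite('pics/c5.png',np.hstack([cv2.resize(P[1]['image'][200:350,290:430,::-1],(400,430),interpolation=2),cv2.resize(P[0]['image'][140:270,280:400+8,::-1],(400,430),interpolation=2)]))
E
```

```text
t 16.65 fix xy [ -99.7 -418. ] z 148.3 rpy [-180.     0.    92.4] yaw err 89.27 F [1.2 0.2 0.4] gap 0.2
[array([6.04027e+02, 8.08400e+00, 5.50000e-02]), (array([6.04026817e+02, 8.08427031e+00, 5.50268122e-02]), np.float64(37.0))]
[60.89247167 73.72684677] 0.0003560672048228755
```

View pics/c5.png

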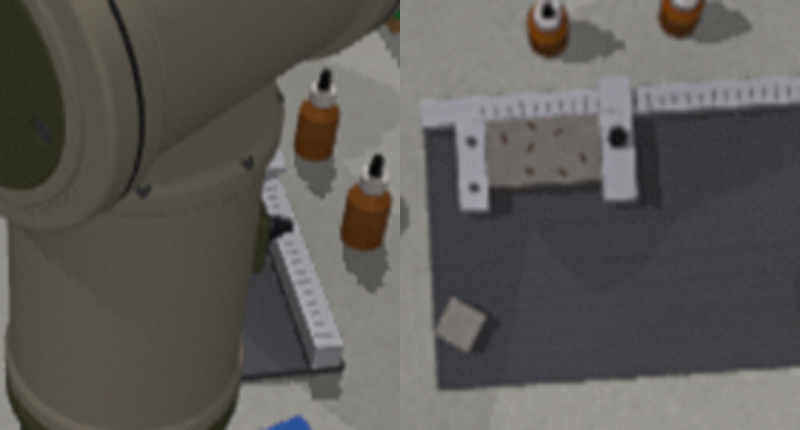

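The top view shows the billet closed up between stop and jaw without gaps, flat on the rail. The fit gives x 60.9, y 73.7, yaw 0.000.

```bash
python3 -c "from bench import *;print(hand_in())"
```

```text
the job is handed in; nothing more can be done
None
```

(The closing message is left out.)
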